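# Lay the stud down in the mitre box

### The arm

A 6-joint arm with a two-finger parallel gripper is mounted at the origin on a cart in front of the work surface, level with it; the furniture and walls round the work are solid. World frame = base frame: x ahead of the robot, y to its left, z up, the work surface at z = 0. Lengths are in m, angles in rad, forces in N, time in s.
With the tool pointing down it reaches from about 0.35 to 1 m from the base axis. Payload 7.1 kg.
Tool frame: the origin (TCP) lies at the very end of the fingers, on their centre line; the grasp point (between the pads) lies 19 mm behind it; x points along the fingers, z is the direction in which the jaws open and shut, and the axes are right-handed (so a half turn about x gives the same grasp; the last joint's range is limited). The gripper opens to 85 mm and grips with 20 to 120 N. Pads are 22 mm wide; open, the fingers measure 114 mm over their backs; the gripper's body (76 mm by 85 mm) begins 54 mm behind the grasp point. The pads swing forward as they close: fully open they stand 13 mm farther back than shut.
Start: joints at [1.286, 0.423, 1.63, -0, 1.089, -0.019], TCP at [0.164, 0.603, 0.231] pointing down, gripper open.
Joint ranges: [-3, 3], [-0.9, 2.11], [0.09, 2.58], [-1.31, 4.45], [0.11, 2.69], [-2.54, 2.54]. Speed limits (rad/s): [2.39, 2.39, 3.01, 3.14, 3.14, 3.14].

### API

Orientations are given as a unit quaternion [w, x, y, z].
In Python, from station import r, jaws, cams, order gives the robot as it stands. Calls block until the motion is done:
- r.move_to(position, orientation): joint-space move of the TCP to a pose.
- r.servo_line(position, vel=0.15, attitude=None, force_limit=None): straight line of the TCP; attitude=None keeps the orientation; vel is the mean speed in m/s. With force_limit (N) it stops when the force on the tool has changed by that much, and returns True; else False.
- r.move_j(angles): joint-space move.
- jaws.open_gripper() and jaws.grab(squeeze=None): open the fingers fully, or close them until they stop; squeeze is the grip in N (None keeps the last).
- r.sleep(seconds).
- r.solve_ik(position, orientation): joint angles nearest the present ones, or None.
- cams.read_camera(name): name is "scene" or "side" or "wrist"; returns the picture (480x640x3 uint8, red, green, blue); there is no depth.
- cams.get_calibration(name): a dict with "vfov" (degrees; the focal length in pixels is half the picture's height over the tangent of half this angle, whatever the lens; pixels are square), "cx", "cy" (the principal point, pixels), "R" (3x3) and "t" (3): a world point X has camera coordinates R X + t. Camera axes: x right, y down, z forward; pixel columns grow to the right and rows downward; lengths in m; the calibration is good to about 2 mm. A picture is of the moment at which its call begins: read the wrist's pose just before it. get_calibration takes no time and is no camera call; for the wrist camera it gives the pose at the moment of the call.
A pose or a line that the arm cannot do raises r.IKError and nothing moves.
- order.job_done(): hands the job in, once; it reports no verdict.
Readings, each from a call of its own:
- r.current_clock(): time.
- r.current_q(): joint angles.
- r.current_qd(): joint speeds.
- r.current_effort(): joint torques, N m.
- r.current_ee_pos(): TCP position.
- r.current_ee_rot(): TCP orientation.
- r.current_contact_force(): force on the tool from outside, world axes, zero at the start.
- r.current_ft_torque(): the same for the moment, N m.
- r.current_gripper_width(): finger opening in m.
Only numpy, scipy, OpenCV 4.12 (cv2) and the standard library are available. Lean on these libraries where they do the work, as an engineer would, in place of code of your own. Each camera call takes 0.05 s, during which the arm holds its last target. There are 200 camera calls.

### The job

A short piece of timber stands on end in the mitre box. Push its top over with the fingers so that it comes down along the trough towards the open end, and let it down gently: do not let it drop. Then push it along the trough until its foot is tight against the stop, so that its pencil line meets the straight saw slot. Do not grip or lift it, and do not disturb the things lying beside the box.

Things in the scene. Friction and masses are not known exactly. Their poses are not given: they have to be found in the camera images.
- mitre_box: Wooden mitre box screwed to the bench: trough 200 mm long, open on top and at its near end. Origin: centre of underside, on the bench; +x along the trough to the stop, z up. Trough floor 46 mm above the bench; walls 16 mm thick, rising 46 mm above the floor, 71 mm apart inside, with saw slots. Cleats 26 mm high under both ends stick out 28 mm beyond each wall. Fixed.
- stop (a point): Middle of the lower edge of the stop's face, at floor height, 70 mm along +x from the box's origin (axes as the box). The stop is the dark block that closes the far end of the trough, 46 mm high.
- open_end (a point): Middle of the floor's edge at the open end of the trough (box x = -100 mm), 170 mm from the stop; it faces to the left of the robot and towards it. In front of it there is only bare bench, 46 mm lower.
- stud: Planed timber, 32 x 63 x 190 mm, 0.14 to 0.28 kg, loose, pencil line round it 100 mm from the foot. Origin: centre of its foot; z along its length, x its 32 mm thickness, y its 63 mm width. It starts upright on the trough floor, 2 to 14 mm clear of the stop, its x as the box's. It tips about the lower edge of its near face (x = -16 mm), balances at 9.5 degrees of lean, then falls by itself.
- stud_toe (a point): Middle of the lower edge of the stud's near face (stud x = -16 mm, z = 0), about which it tips; it stays on the trough floor throughout.
- stud_head (a point): Centre of the stud's head, 190 mm from the foot. With the stud lying down, the head juts out past the open end over free space: 20 mm with the foot against the stop, 54 to 66 mm when it has only been tipped over.
- marker: Marker pen, 17 x 135 x 16 mm, white with a red cap, lying loose beside the box; leave alone. Origin: centre of its underside.
- pine_offcut: Small pale wooden offcut, 26 x 44 x 22 mm, lying loose beside the box; leave alone. Origin: centre of its underside.
- chisel: Wood chisel with brown handle, 26 x 219 x 30 mm (length along its y), lying loose beside the box; leave alone. Origin: centre of its underside.
- eraser: Eraser in a blue sleeve, 18 x 42 x 11 mm, lying loose beside the box; leave alone. Origin: centre of its underside.
Not all that is in view belongs to the job. There is more than one size of the stud; the one meant has the size given above.

How it is judged:
At the end, for the whole second after the job is handed in: The stud lies flat on the floor of the trough on its former near face (within 3 degrees), its head towards the open end, its foot within 3 mm of the stop, at rest (angle between stud's own x axis and vertical below 0.05 rad and angle between stud's own z axis and vertical between 1.52 and 1.62 rad and x of stud in the frame of stop between -0.003 and 0.003 m and x of stud_head in the frame of stop below -0.18 m and z of stud in the frame of stop below 0.02 m and linear speed of stud below 0.01 m/s and angular speed of stud below 0.05 rad/s); the robot touches nothing.
It fails at once if the stud is dropped or knocked over: it turns faster than 3 rad/s (as when its head falls freely by more than about 12 mm) (angular speed of stud above 3 rad/s).
It fails at once if the stud is lifted: the lower edge on which it tips rises more than 8 mm off the floor of the trough (height (world z) of stud_toe above 0.054 m).
It fails at once if the stud is gripped or rammed: the fingers press on it with more than 35 N (contact force between the fingers and stud above 35 N).
It fails at once if a thing lying beside the box is moved by more than 10 mm (distance of any of marker, pine_offcut, chisel, eraser from where it was at the start of the episode above 0.01 m).
It also fails if it takes over 61 s, if anything falls off the work surface, if the arm or the gripper's body presses on something with over 40 N, if the wrist force passes 120 N, or if a joint passes its speed limit or range.

## Working session

There is one attempt and no reset: what is moved stays moved. The work goes in short steps, each a Python script; the robot and the scene stay as the last script left them, time stands still between calls to the robot, and variables do not carry over. Pictures are saved under pics/ and viewed, about 8 in all and at most 12, crops included, and the job is handed in when it is done.

```bash
ls; mkdir -p pics; python3 - <<'E'
from station import r,jaws,cams,order
import cv2,numpy as np
for n in("scene","side"):
    im=cams.read_camera(n); cv2.imwrite(f"pics/{n}0.png",im[:,:,::-1])
    c=cams.get_calibration(n); print(n,c)
print(r.current_clock(),r.current_ee_rot(),r.current_gripper_width())
E
```

```text
pics
scene {'vfov': 49.83384976724083, 'cx': 320.4261925210127, 'cy': 235.64703109017162, 'R': array([[ 0.7929702 , -0.60887667, -0.02162071],
       [-0.41894208, -0.5191561 , -0.74495938],
       [ 0.44236387,  0.59978842, -0.66675937]]), 't': array([-0.42204472,  0.39177379,  0.66489495])}
side {'vfov': 52.518983616697476, 'cx': 321.78908314507237, 'cy': 238.46329345952265, 'R': array([[-0.99968364,  0.01326209,  0.02137132],
       [-0.00929594,  0.59471066, -0.80388607],
       [-0.02337097, -0.80383042, -0.59439924]]), 't': array([0.56337436, 0.10499294, 1.12742831])}
0.1 [ 0.56144599 -0.42964271  0.56222054  0.42906131] 0.0852814934272847
```

View pics/scene0.png

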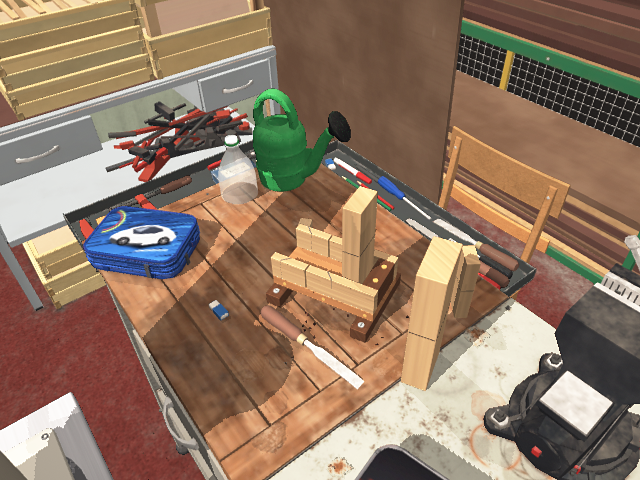

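View pics/side0.png

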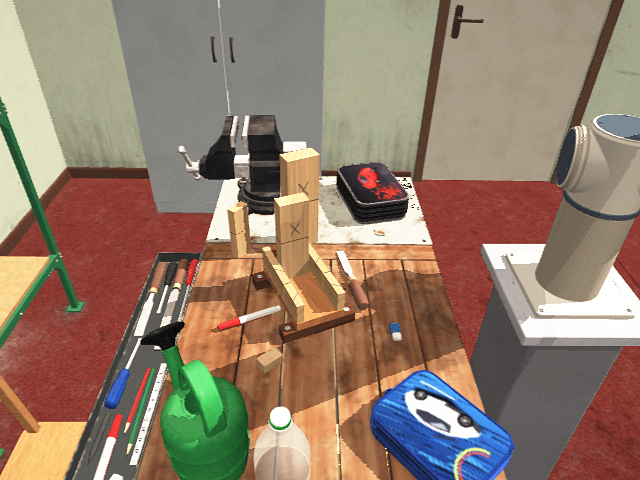

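The stud is at scene (358,235) / side (292,230), standing in the box. The decoys are the taller block at scene (432,310) / side (300,185) and the short block at scene (467,285) / side (237,230). Next is one close crop of both views to check the choice and read off the box corners.

```bash
python3 - <<'E'
import cv2,numpy as np
a=cv2.imread("pics/scene0.png")[180:345,262:407]; b=cv2.imread("pics/side0.png")[185:345,245:365]
a=cv2.resize(a,None,fx=3,fy=3,interpolation=cv2.INTER_CUBIC);b=cv2.resize(b,None,fx=3,fy=3,interpolation=cv2.INTER_CUBIC)
H=max(a.shape[0],b.shape[0]);o=np.zeros((H,a.shape[1]+b.shape[1],3),np.uint8);o[:a.shape[0],:a.shape[1]]=a;o[:b.shape[0],a.shape[1]:]=b
for y in range(0,H,60):
    cv2.putText(o,str(180+y//3),(0,y+9),0,.35,(0,0,255),1);cv2.putText(o,str(185+y//3),(a.shape[1],y+9),0,.35,(0,0,255),1)
    cv2.line(o,(0,y),(8,y),(0,0,255),1); cv2.line(o,(a.shape[1],y),(a.shape[1]+8,y),(0,0,255),1)
for x in range(0,o.shape[1],60):
    s=262+x//3 if x<a.shape[1] else 0
    if s: cv2.putText(o,str(s),(x,490),0,.35,(0,0,255),1)
for x in range(0,b.shape[1],60): cv2.putText(o,str(245+x//3),(x+a.shape[1],490),0,.35,(0,255,255),1)
cv2.imwrite("pics/crop0.png",o);print(o.shape)
E
```

```text
(495, 795, 3)
```

View pics/crop0.png

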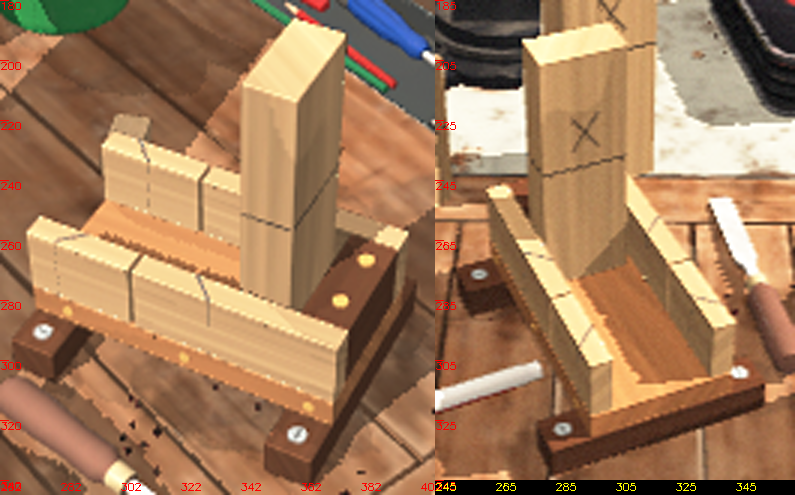

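```bash
cat > h.py <<'E'
import numpy as np
from station import r,jaws,cams,order
def ray(c,u,v,z):
    f=240/np.tan(np.radians(c["vfov"])/2)
    d=c["R"].T@np.array([(u-c["cx"])/f,(v-c["cy"])/f,1]); o=-c["R"].T@c["t"]
    return o+d*(z-o[2])/d[2]
def proj(c,X):
    f=240/np.tan(np.radians(c["vfov"])/2); p=c["R"]@np.asarray(X)+c["t"]
    return np.array([c["cx"]+f*p[0]/p[2],c["cy"]+f*p[1]/p[2]])
E
python3 - <<'E'
from h import *
S=cams.get_calibration("scene");D=cams.get_calibration("side")
def s(n,x,y,z): print(n,"scene",ray(S,262+x/3-.33,180+y/3-.33,z).round(4))
def d(n,x,y,z): print(n,"side",ray(D,245+(x-435)/3-.33,185+y/3-.33,z).round(4))
for n,x,y in(("L",243,85),("F",297,103),("R",345,33),("B",293,17)): s("head "+n,x,y,.236)
for n,x,y in(("FL",530,67),("FR",627,43),("BR",612,26),("BL",525,43)): d("head "+n,x,y,.236)
for n,x,y in(("nearwall open outer",28,232),("near open inner",42,216),("near stop outer",335,352),("near stop inner",348,330),("far open",103,147),("far open in",118,136),("far stop",407,233)): s(n,x,y,.092)
for n,x,y in(("near open outer",735,322),("near open inner",711,328),("far open inner",611,361),("far open outer",590,370),("far stop outer",489,192),("far stop in",508,186)): d(n,x,y,.092)
s("toe right",293,305,.046); d("toe centre-ish left",577,277,.046); d("toe right",628,262,.046)
E
```

```text
head L scene [0.5941 0.017  0.236 ]
head F scene [ 0.6059 -0.0109  0.236 ]
head R scene [0.663  0.0169 0.236 ]
head B scene [0.6512 0.0448 0.236 ]
head FL side [0.6562 0.0515 0.236 ]
head FR side [0.5947 0.0214 0.236 ]
head BR side [6.048e-01 2.000e-04 2.360e-01]
head BL side [0.6613 0.0228 0.236 ]
nearwall open outer scene [0.523 0.128 0.092]
near open inner scene [0.5371 0.1342 0.092 ]
near stop outer scene [ 0.6013 -0.0541  0.092 ]
near stop inner scene [ 0.6175 -0.0466  0.092 ]
far open scene [0.6017 0.1622 0.092 ]
far open in scene [0.6151 0.1649 0.092 ]
far stop scene [ 0.6955 -0.0117  0.092 ]
near open outer side [0.5224 0.1325 0.092 ]
near open inner side [0.5383 0.1384 0.092 ]
far open inner side [0.6028 0.1694 0.092 ]
far open outer side [0.6158 0.1775 0.092 ]
far stop outer side [ 0.6943 -0.0039  0.092 ]
far stop in side [ 0.6811 -0.0113  0.092 ]
toe right scene [0.6354 0.0181 0.046 ]
toe centre-ish left side [0.6297 0.0362 0.046 ]
toe right side [0.5929 0.0191 0.046 ]
```

The crop confirms the choice: line and X on a slender piece standing between the trough walls. The head measures 30 x 63 mm and the box outer corners are 198 x 103 mm apart, so the geometry holds. The box centre is about (0.609, 0.060), with +x at -66.7°. The stud's near face is at box x ≈ 30 mm, leaving about 8 mm to the stop.

The plan is to straddle the head with open, tilted fingers: the rear finger pushes and the front one catches and lowers. I'll check IK for the whole path first.

```bash
cat >> h.py <<'E'
from scipy.spatial.transform import Rotation as Rn
ex=np.array([.396,-.918,0]);ex/=np.linalg.norm(ex);ey=np.array([-ex[1],ex[0],0]);ez=np.array([0,0,1.])
O=np.array([.6086,.0597,0]); TX,YS=.030,.002
def W(x,z,y=YS): return O+x*ex+y*ey+z*ez
def toolq(b,sg):   # b tilt from vertical; tool x in box x-z plane
    t=np.sin(b)*ex-np.cos(b)*ez; n=sg*(np.cos(b)*ex+np.sin(b)*ez)
    q=Rn.from_matrix(np.c_[t,np.cross(n,t),n]).as_quat(); return q[[3,0,1,2]]
SG=1
def tcp(P,b):     # P: inner tip of front/lower finger, box (x,z)
    t=np.array([np.sin(b),-np.cos(b)]);n=np.array([np.cos(b),np.sin(b)])
    p=np.asarray(P)+.0425*n+.013*t; return W(*p)
def u(th): return np.array([-np.sin(th),np.cos(th)])
TOE=np.array([TX,.046])
def straddle(th,b,k,g):  # k=190-a; rear plane g off the back top corner
    rho=b-th; c=(.085-g-k*np.sin(rho))/np.cos(rho)-.032
    v=np.array([np.cos(th),np.sin(th)])
    return TOE+(.19-k)*u(th)-c*v, c
def hold(th,b,k):  # stud resting on lower finger
    t=np.array([np.sin(b),-np.cos(b)])
    return TOE+(.19-k)*u(th) if th<b else TOE+.19*u(th)+k*t
D=np.radians
B0=D(50)
path=[]
P,c0=straddle(0,B0,.074,.004)
t0=np.array([np.sin(B0),-np.cos(B0)])
path.append(("hover",P-.09*t0+np.array([0,.01]),B0)); path.append(("pre",P-.06*t0,B0)); path.append(("in",P,B0))
for th in (3,6,9,11,13,15):
    b=B0+D(min(th,11)*.8); P,c=straddle(D(th),b,.074,0); path.append(("push%d %.1f"%(th,c*1e3),P,b))
for th in range(20,95,6):
    f=(th-20)/72; b=D(58-8*min(1,f*1.3)); k=.072-.058*min(1,f*1.15); path.append(("hold%d"%th,hold(D(th),b,k),b))
E
python3 - <<'E'
import h; from h import *
S=cams.get_calibration("scene");Dd=cams.get_calibration("side")
print("case",ray(S,200,235,.06),ray(Dd,372,415,.06),"bottle",ray(S,238,200,.0),ray(Dd,282,410,.15))
for sg in(1,-1):
    for n,P,b in path:
        q=r.solve_ik(tcp(P,b),toolq(b,sg)); print(sg,n,(P*1e3).round(),np.degrees(b).round(),tcp(P,b).round(3),None if q is None else np.round(q,2))
E
```

```text
case [0.46478129 0.29590746 0.06      ] [0.49020015 0.38338051 0.06      ] bottle [0.61374196 0.41706314 0.        ] [0.62764794 0.4354159  0.15      ]
1 hover [-45. 230.] 50.0 [0.607 0.067 0.254] [ 0.48  0.48  1.77 -0.96  1.2   2.16]
1 pre [-22. 201.] 50.0 [0.617 0.046 0.225] [ 0.44  0.52  1.79 -1.    1.14  2.19]
1 in [ 24. 162.] 50.0 [0.635 0.004 0.186] [ 0.36  0.58  1.81 -1.07  1.06  2.23]
1 push3 12.3 [ 12. 161.] 52.0 [0.629 0.017 0.187] [ 0.39  0.59  1.81 -1.1   1.1   2.28]
1 push6 12.5 [  5. 160.] 55.0 [0.626 0.023 0.187] [ 0.42  0.61  1.81 -1.13  1.13  2.32]
1 push9 12.8 [ -1. 159.] 57.0 [0.624 0.03  0.187] [ 0.44  0.62  1.81 -1.15  1.17  2.36]
1 push11 12.9 [ -5. 157.] 59.0 [0.622 0.034 0.187] [ 0.46  0.64  1.81 -1.17  1.19  2.38]
1 push13 13.8 [-10. 156.] 59.0 [0.62  0.039 0.186] [ 0.47  0.64  1.81 -1.16  1.2   2.39]
1 push15 14.8 [-14. 154.] 59.0 [0.618 0.043 0.184] [ 0.48  0.64  1.81 -1.16  1.2   2.39]
1 hold20 [-10. 157.] 58.0 [0.62  0.039 0.186] [ 0.47  0.63  1.81 -1.15  1.19  2.38]
1 hold26 [-24. 157.] 57.0 [0.614 0.051 0.186] [ 0.48  0.63  1.81 -1.12  1.19  2.37]
1 hol
[... 2131 characters left out ...]
9 -0.77]
-1 hold50 [-82. 140.] 54.0 [0.592 0.103 0.166] [ 0.56  0.64  1.79 -1.03  1.19 -0.76]
-1 hold56 [-97. 129.] 53.0 [0.586 0.116 0.155] [ 0.58  0.66  1.79 -1.01  1.19 -0.75]
-1 hold62 [-112.  115.] 52.0 [0.581 0.13  0.14 ] [ 0.6   0.68  1.78 -0.99  1.18 -0.73]
-1 hold68 [-125.  100.] 51.0 [0.576 0.141 0.125] [ 0.62  0.7   1.78 -0.98  1.16 -0.72]
-1 hold74 [-136.   84.] 50.0 [0.571 0.151 0.109] [ 0.63  0.72  1.77 -0.96  1.15 -0.7 ]
-1 hold80 [-145.   68.] 50.0 [0.568 0.159 0.093] [ 0.64  0.75  1.77 -0.96  1.14 -0.68]
-1 hold86 [-149.   50.] 50.0 [0.566 0.163 0.074] [ 0.65  0.78  1.76 -0.97  1.13 -0.65]
-1 hold92 [-149.   30.] 50.0 [0.566 0.163 0.055] [ 0.65  0.81  1.76 -0.98  1.11 -0.62]
```

All poses are reachable, so I'll use the second wrist branch (j6 far from its limit). I'll go to the hover and look.

```bash
sed -i 's/^SG=1/SG=-1/' h.py; cat >> h.py <<'E'
def shot(name,fn,pts=(),crop=None,k=1):
    import cv2
    c=cams.get_calibration(name);im=np.ascontiguousarray(cams.read_camera(name)[:,:,::-1]);cv2.imwrite("pics/raw_"+fn,im)
    for X in pts: cv2.circle(im,tuple(int(round(v*8)) for v in proj(c,X)),12,(255,0,255),-1,shift=3)
    if crop: im=im[crop[1]:crop[3],crop[0]:crop[2]]
    im=cv2.resize(im,None,fx=k,fy=k,interpolation=cv2.INTER_CUBIC); cv2.imwrite("pics/"+fn,im); return im
def go(P,b,vel=.15,**kw): return r.servo_line(tcp(P,b),vel=vel,attitude=toolq(b,SG),**kw)
E
python3 - <<'E'
from h import *; import cv2
n,P,b=path[0]
r.move_to(tcp(P+np.array([-.06,.05]),b),toolq(b,SG)); go(P,b); go(path[1][1],b,.08)
P=path[1][1]; nn=np.array([np.cos(b),np.sin(b)]); R=P+.085*nn
pts=[W(*P),W(*R),W(TX,.236),W(TX+.032,.236),r.current_ee_pos()]
a=shot("scene","s1.png",pts,(240,110,440,310),2);d=shot("side","d1.png",pts,(220,100,420,300),2)
cv2.imwrite("pics/c1.png",np.hstack([a,d])); print(r.current_clock(),r.current_contact_force(),tcp(P,b),r.current_ee_pos())
E
```

```text
3.725 [ 0.25001276 -0.36739245 -0.09036646] [0.61657208 0.04626861 0.22476791] [0.61675612 0.04637312 0.22499351]
```

View pics/c1.png

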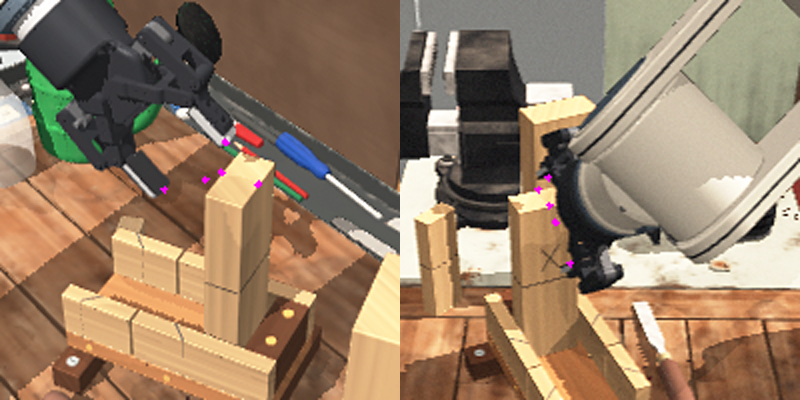

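The scene crop shows both open fingertips on their predicted dots, at crop (164,189) and (226,142). The head's edge-midpoint dots sit on the middle of the near and back edges, at (222,172) and (258,184). The model holds, so I'll go in.

```bash
python3 - <<'E'
from h import *; import cv2
n,P,b=path[2]
print(go(P,b,.04,force_limit=4)); 
nn=np.array([np.cos(b),np.sin(b)]); R=P+.085*nn
pts=[W(*P),W(*R),W(TX,.236),W(TX+.032,.236)]
a=shot("scene","s2.png",pts,(290,140,420,300),3)
print(r.current_clock(),r.current_contact_force(),tcp(P,b),r.current_ee_pos())
E
```

```text
False
5.425 [-0.07031326  0.62532103  0.2140305 ] [0.63477748 0.00406518 0.18620065] [0.63485131 0.00427307 0.186373  ]
```

View pics/s2.png

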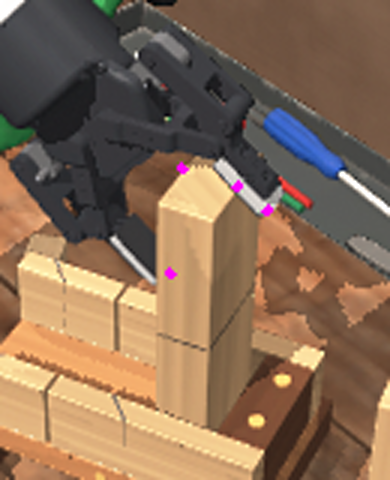

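The rear pad now sits over the back top edge (crop 237,186), and the front finger is down in front of the near face. I'll push past balance in slow steps, then look.

```bash
python3 - <<'E'
from h import *; import cv2
for n,P,b in path[3:9]:
    print(n,go(P,b,.02,force_limit=8),r.current_contact_force().round(2))
r.sleep(.3)
a=shot("scene","s3.png",[],(260,120,420,300),2.2);d=shot("side","d3.png",[],(230,130,400,310),2.2)
H=min(a.shape[0],d.shape[0]);cv2.imwrite("pics/c3.png",np.hstack([a[:H],d[:H]]))
print(r.current_clock(),r.current_contact_force())
E
```

```text
push3 12.3 False [ 0.27 -1.12  5.31]
push6 12.5 False [-1.15 -0.34  7.98]
push9 12.8 False [-1.07  0.22  9.02]
push11 12.9 False [-0.65 -0.63 10.7 ]
push13 13.8 False [-1.23  0.36 14.98]
push15 14.8 False [-2.82  0.11 20.74]
8.875 [-1.74413563  0.41283867 21.60497866]
```

View pics/c3.png

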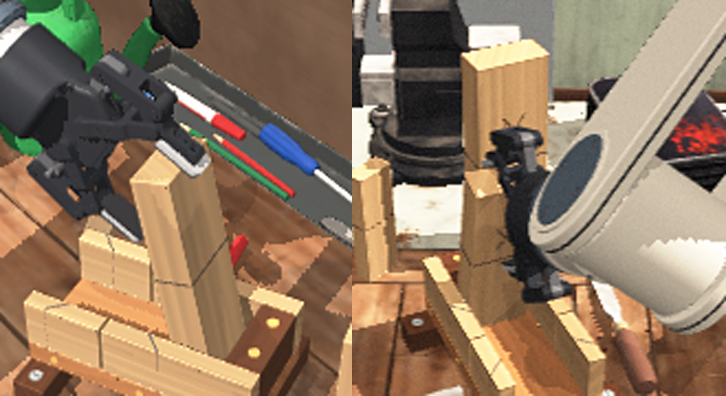

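The stud leans about 12–15° and is held, but the tool presses down on it with 21 N: the rubber pad sticks to the head's edge instead of sliding. I'll relieve this straight up, slowly, and estimate the lean.

```bash
python3 - <<'E'
from h import *
S=cams.get_calibration("scene")
print("measured head L ~",260+133/2.2,120+183/2.2," F~",260+170/2.2,120+182/2.2)
for th in (8,11,14,17):
    for dx in (0,):
        P=TOE+.19*u(D(th)); print(th,proj(S,W(P[0],P[1],YS-.0315)).round(1),proj(S,W(*(P+.032*np.array([np.cos(D(th)),np.sin(D(th))])),YS-.0315)).round(1))
p=np.array(r.current_ee_pos())
for i in range(8):
    p=p+[0,0,.0005]; r.servo_line(p,vel=.01); f=r.current_contact_force(); print(i,r.current_ee_pos().round(4),f.round(2))
    if f[2]<2.5: break
print(r.current_clock())
E
```

```text
measured head L ~ 320.45454545454544 203.1818181818182  F~ 337.27272727272725 202.72727272727272
8 [325.6 203. ] [344.  206.7]
11 [320. 202.] [338.  204.8]
14 [314.6 201.3] [332.2 203.2]
17 [309.3 200.9] [326.4 201.8]
0 [0.619  0.0433 0.1882] [-1.52  0.4   4.87]
1 [0.619  0.0433 0.1883] [ 0.2  -0.55  3.37]
2 [0.6189 0.0433 0.1884] [-0.51 -0.43 -0.12]
9.9667
```

```bash
python3 - <<'E'
from h import *; import cv2
r.sleep(.3);a=shot("scene","s4.png",[],(275,130,395,290),3.4)
print(r.current_ee_pos(),r.current_contact_force(),r.current_clock(),path[8],tcp(path[8][1],path[8][2]))
E
```

```text
[0.6190869  0.04322081 0.18892886] [-0.82028398 -0.20171044 -0.80352372] 10.3167 ('push15 14.8', array([-0.01432276,  0.15421579]), np.float64(1.0262536001726659)) [0.61788813 0.04321776 0.18383442]
```

View pics/s4.png

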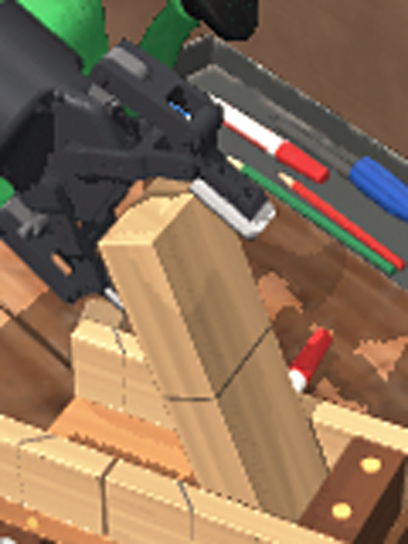

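The stud has come gently over onto the front finger, with its head near edge at crop (100,243), which is about 20° of lean. The tool force is under 1 N. I'll lower it now with a force check at each step.

```bash
python3 - <<'E'
from h import *; import cv2
f0=np.zeros(3)
for th in (22,27,32,38,44,50,56,60):
    b=D(np.interp(th,[20,75],[58,50])); k=np.interp(th,[20,56,75,92],[.068,.040,.022,.014])
    s=go(hold(D(th),b,k),b,.04,force_limit=8); f=r.current_contact_force(); print(th,s,f.round(2),(np.array(r.current_ee_pos())-tcp(hold(D(th),b,k),b)).round(4))
    if s or np.linalg.norm(f)>10: break
r.sleep(.2)
a=shot("scene","s5.png",[W(*(TOE+.19*u(D(th)))),W(*hold(D(th),b,k))],(240,150,400,340),2.5);d=shot("side","d5.png",[],(230,170,390,360),2.5)
cv2.imwrite("pics/c5.png",np.hstack([a,d])); print(r.current_clock())
E
```

```text
22 False [-0.36  0.07  0.55] [0.0001 0.     0.0004]
27 False [ 0.17  0.58 -0.03] [-0.      0.0004  0.    ]
32 False [ 0.34 -0.46 -0.08] [-0.      0.0003 -0.    ]
38 False [ 0.17  0.19 -0.53] [0.     0.0002 0.    ]
44 False [0.38 1.02 0.08] [-0.      0.0002 -0.    ]
50 False [0.16 0.01 0.35] [-0.      0.0002 -0.    ]
56 False [-0.35  0.97  0.5 ] [ 0.      0.0001 -0.0001]
60 False [-0.03  1.29 -0.27] [-0.      0.0002 -0.0001]
14.4333
```

View pics/c5.png

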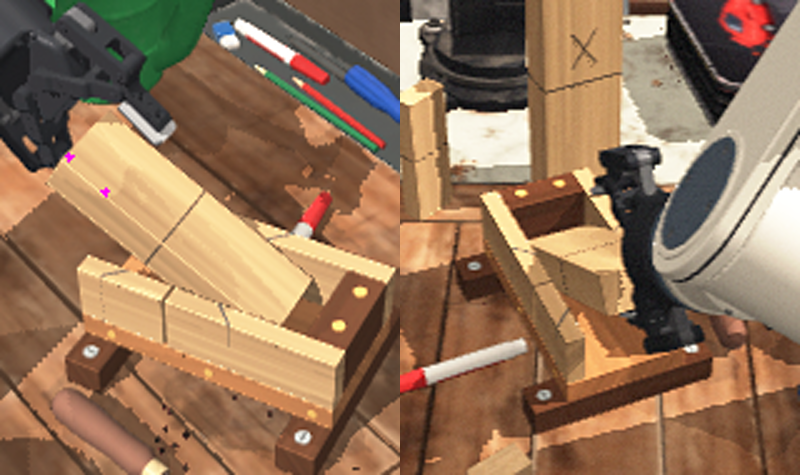

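The stud rests on the lower finger at about 60°, with its head at crop (48–100, 125–185) and on the predicted dots. I'll go on down.

```bash
python3 - <<'E'
from h import *; import cv2
for th in (64,68,72,76,80,84,88,91,93):
    b=D(np.interp(th,[20,75],[58,50])); k=np.interp(th,[20,56,75,92],[.068,.040,.022,.014])
    s=go(hold(D(th),b,k),b,.035,force_limit=8); f=r.current_contact_force(); print(th,s,f.round(2))
    if s or np.linalg.norm(f)>10: break
r.sleep(.3)
a=shot("scene","s6.png",[],(230,170,390,360),2.5);d=shot("side","d6.png",[],(230,170,390,360),2.5)
cv2.imwrite("pics/c6.png",np.hstack([a,d])); print(r.current_clock(),r.current_ee_pos())
E
```

```text
64 False [-1.24  0.86 -0.97]
68 False [ 0.31 -0.28 -0.69]
72 False [-0.77  0.12 -0.62]
76 False [-0.17  1.   -0.73]
80 False [-0.3   0.28 -1.01]
84 False [-0.71 -0.1  -1.36]
88 False [ 0.53  0.34 -0.35]
91 False [ 0.15 -0.55 -0.18]
93 False [ 0.08 -0.21  0.39]
19.175 [0.56622072 0.16309732 0.05133954]
```

View pics/c6.png

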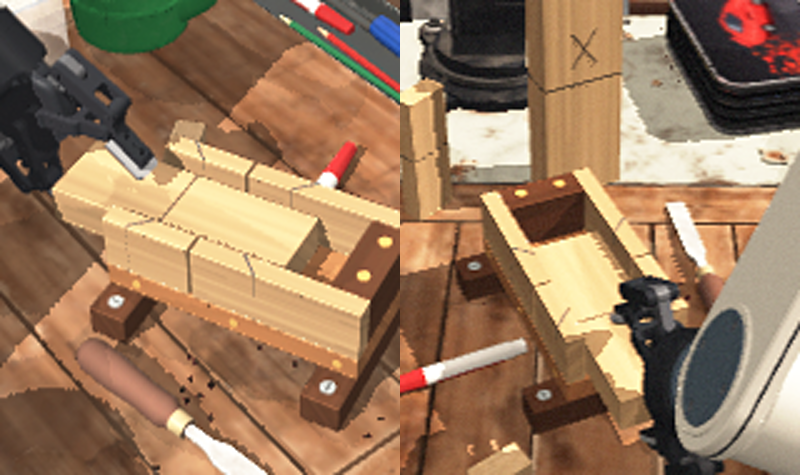

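The stud lies flat with its head past the open end. Its foot is at scene crop (320,225) and the stop at (370,265), about 40 mm apart as expected. I'll withdraw along the fingers, close them, and push the head end with the tool vertical until the stop reacts.

```bash
cat >> h.py <<'E'
def downq(sg): 
    t=-ez; n=sg*ey; return Rn.from_matrix(np.c_[t,np.cross(n,t),n]).as_quat()[[3,0,1,2]]
E
python3 - <<'E'
from h import *; import cv2
b=D(50); t=np.sin(b)*ex-np.cos(b)*ez
p=np.array(r.current_ee_pos())
print(r.servo_line(p-.11*t,vel=.08,force_limit=6))
jaws.grab(20)
best=None
for sg in(1,-1):
    q=r.solve_ik(W(-.205,.14),downq(sg)); print(sg,q)
    if q is not None and (best is None or abs(q[5])<best[0]): best=(abs(q[5]),sg)
q=downq(best[1])
r.move_to(W(-.205,.14),q); r.servo_line(W(-.205,.055),vel=.08,force_limit=6)
print(r.current_gripper_width(),r.current_clock())
s=r.servo_line(W(-.172,.055),vel=.04,force_limit=6);print("near",s)
if not s: s=r.servo_line(W(-.120,.055),vel=.02,force_limit=7)
e=np.array(r.current_ee_pos());print("push",s,r.current_contact_force().round(2),"tip box x",(e-O)@ex,(e-O)@ey,r.current_clock())
r.sleep(.2);print(r.current_contact_force().round(2))
c=shot("scene","s7.png",[W(.07,.046),W(-.12,.078),W(-.03,.092,-.0515),W(-.03,.092,.0515)],(230,170,390,360),2.5);d=shot("side","d7.png",[],(230,170,390,360),2.5)
cv2.imwrite("pics/c7.png",np.hstack([c,d]))
E
```

```text
False
1 [ 4.18984468e-01  4.83461165e-01  1.78207742e+00 -4.44089210e-16
  8.76054064e-01  1.17286196e-02]
-1 None
-0.00025614634198540376 23.5
near False
push True [-0.25  1.2   1.71] tip box x -0.13120024007124212 0.001686632910308808 26.3083
[-0.31  0.77 -0.32]
```

View pics/c7.png

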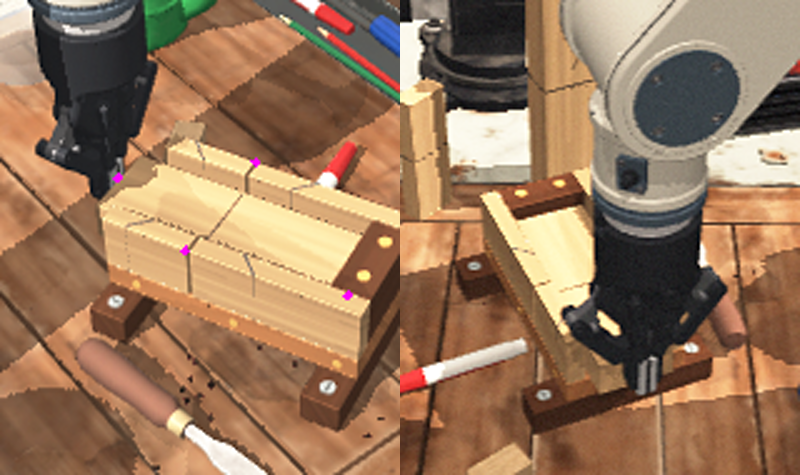

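The tip stopped at box x = -131 mm, as predicted for foot against stop. The pencil line runs into the straight slot between the dots (185,250) and (255,162), and no gap shows at the stop. I'll push once more gently to confirm it seats, then back off and check.

```bash
python3 - <<'E'
from h import *; import cv2
s=r.servo_line(W(-.124,.055),vel=.01,force_limit=10);e=np.array(r.current_ee_pos())
print(s,r.current_contact_force().round(2),(e-O)@ex)
r.servo_line(W(-.15,.055),vel=.04); r.servo_line(W(-.21,.07),vel=.1); r.servo_line(W(-.26,.22),vel=.15)
r.sleep(.3);print(r.current_contact_force().round(2),r.current_clock())
a=shot("scene","s8.png",[],(230,170,390,360),2.5);d=shot("side","d8.png",[],(230,170,390,360),2.5)
cv2.imwrite("pics/c8.png",np.hstack([a,d]))
# loose things: colour change outside the arm, start vs now
for n,f in(("scene","s8"),("side","d8")):
    A=cv2.imread(f"pics/{n}0.png").astype(int);B=cv2.imread(f"pics/raw_{f}.png").astype(int)
    boxes={"scene":{"eraser":(205,295,232,322),"chisel":(258,303,365,390)},"side":{"marker":(212,303,284,334),"offcut":(254,343,286,374),"eraser":(386,318,404,343),"chisel":(334,248,370,310)}}[n]
    for k,(x0,y0,x1,y1) in boxes.items():
        dd=np.abs(A-B).max(2)[y0:y1,x0:x1]>40; print(n,k,dd.mean().round(3))
E
```

```text
True [ 0.44  2.13 -0.33] -0.1312176981795306
[-0.63  0.07 -0.98] 29.825
scene eraser 0.0
scene chisel 0.032
side marker 0.001
side offcut 0.189
side eraser 0.064
side chisel 0.714
```

View pics/c8.png

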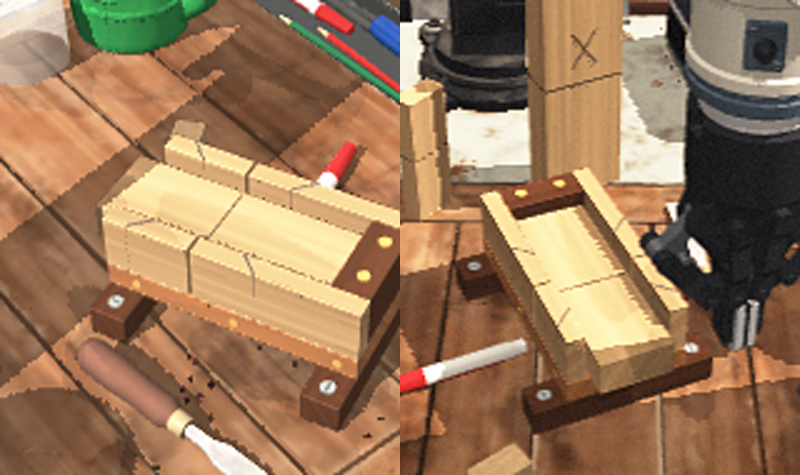

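The view shows the stud flat, its foot against the stop with no floor visible between, and its line in the slot at scene crop (190,245). The finger stopped at the same place on both pushes, so I'm handing it in.

```bash
python3 -c "
from station import r,order
order.job_done();print(r.current_clock())"
```

```text
the job is handed in; nothing more can be done
the job is handed in; nothing more can be done
```

The job is handed in, and as far as my checks show the stud is where it should be. It lies flat in the trough, its foot is against the stop, and its pencil line is in the straight saw slot. The clock read 29.8 s at the last check before handing in, against the 61 s limit.

**What I did:** I straddled the head with the open fingers tilted about 50° and pushed it over with the rear finger. The front finger caught it at about 20° of lean and lowered it, with at most about 2 N on the tool during lowering. With the fingers closed, I then pushed the head end along the trough until the stop reacted.

**Last checks:**
- **Seating:** two pushes, stopping at a force change of 7 N and then 10 N, ended at the same fingertip position. It was box x = -131 mm, as predicted for foot against stop. No gap shows in either view.
- **Clear of the stud:** the arm was backed off and touching nothing.
- **Loose things:** the marker, the eraser and the chisel (checked in the scene view) look unmoved.

**What went wrong or stayed unclear:**
- **Sticking pad:** the rear pad stuck to the head's edge while tipping, and the tool pressed down with up to about 22 N, under the 35 N limit. I eased it straight up slowly, and the stud then came over onto the front finger.
- **Chisel in the side view:** the arm hid it, so that comparison failed.
- **Offcut:** 19% of its pixels changed in the side view. Its position looks the same and the arm never came near it, so I took this for the arm's shadow.

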